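# Slide the syrup bottle home into the rack

## Robot

A 7-joint arm with a two-finger parallel gripper is mounted at the origin on the work surface. World frame = base frame: x ahead of the robot, y to its left, z up, the work surface at z = 0. Lengths are in mm, angles in rad, forces in N, time in s.
With the tool pointing down it reaches from about 400 to 925 mm from the base axis. Payload 5.6 kg.
Tool frame: the origin (TCP) lies at the very end of the fingers, on their centre line; the grasp point (between the pads) lies 19 mm behind it; z points along the fingers, y is the line along which they close (so a half turn about z gives the same grasp; the last joint's range is limited). The gripper opens to 85 mm and grips with 20 to 120 N. Pads are 22 mm wide; open, the fingers measure 114 mm over their backs; the gripper's body (76 mm by 85 mm) begins 54 mm behind the grasp point. The pads swing forward as they close: fully open they stand 13 mm farther back than shut.
Start: joints at [-0.043, 0.468, -0.012, 1.603, 0.006, 1.071, -0.056], TCP at [650.006, -0.043, 231.29] pointing down, gripper open.
Joint ranges: [-2.53, 2.53], [-0.31, 2.02], [-1.57, 1.55], [0.28, 2.44], [-1.29, 4.43], [0.15, 1.84], [-2.92, 2.92]. Speed limits (rad/s): [2.57, 2.57, 3.14, 3.14, 3.14, 3.14, 3.14].

## Interface

Orientations are given as [roll, pitch, yaw] about the fixed x, y, z axes, in that order (R = Rz(yaw) Ry(pitch) Rx(roll)).
In Python, from station import telemetry, grab_frame, camera_info, manip, nets gives the robot as it stands.
- The arm moves only by the tool carry_out, never from a script. Its argument "increments" is a list of rows, each an object of numbers: "hand": the opening, from 0 (shut) to 1 (fully open); "x", "y", "z": the shift along the tool's x, y, z in cm; "rx", "ry", "rz": the turn, a rotation vector about the tool's x, y, z in rad. In form: [{"hand": .., "x": .., "y": .., "z": .., "rx": .., "ry": .., "rz": ..}, ...]. A call has 1 to 5 rows; each row is the pose to reach, as a shift and turn from the pose commanded when the call began, along the tool's axes at that moment; what a row does not reach only later rows make up. A row lasts 1/12 s, in which the tool goes at most 41.7 mm and 7.16 degrees, less where a joint would pass 70% of its speed; a pose out of reach is approached as far as the arm can. A call with a gripper value outside its range is refused whole. The fingers move at their own pace and stop on an object; "squeeze" is the grip in N (left out, the last holds). Time passes only in rows, so rows that repeat a pose let the fingers close. It gives the time, the measured TCP pose, the force, the opening and the grip force at its end, in the units of the state.
- telemetry.observe(): the state, without advancing time (a new reading comes with each control period).
- grab_frame(name): name is "scene" or "side" or "wrist"; returns (picture, depth): 480x640x3 uint8, red, green, blue; 480x640 float32, mm along the optical axis (not along the pixel's ray), 0 where there is no reading.
- camera_info(name): a dict with "intrinsics" (3x3 intrinsics, pixels), "eye" and "attitude" of the camera in the world. Camera axes: x right, y down, z forward; pixel columns grow to the right and rows downward; lengths in mm; the calibration is good to about 2 mm. A picture is of the moment at which its call begins: read the wrist's pose just before it. camera_info takes no time and is no camera call; for the wrist camera it gives the pose at the moment of the call.
- manip.sign_off(): hands the job in; it is judged then, once.
Trained networks look in the newest picture that a camera, given by its name, has taken for a name from the list of things; names that differ only in an ending like _2 or _b are one class to them, and where a whole thing is asked for, a point or a joint stands for the part that bears it (a point fixed in the world has none). Each returns a list of dicts, best first, with "p" (0 to 1); they miss things now and then, are a little off and sometimes report something else, mostly with a low value. They report only what shows in the picture. A call takes as long as a camera call. They do not tell look-alikes from the thing itself.
- nets.search_frame(camera, target): "extent" ([centre column, centre row, width, height] in pixels, round what is visible of it).
- nets.landmark_of(camera, target): "pixel" ([row, column] in pixels: a listed point, or the origin of a listed thing).
The state is a dict: "time_s": time; "joint_pos": joint angles; "joint_vel": joint speeds; "effort": joint torques, N m; "eef_pos": TCP position; "orientation": TCP orientation; "ft_force": force on the tool from outside, world axes, zero at the start; "moment": the same for the moment, N m; "gripper_width": opening from 0.0 (shut) to 1.0 (fully open); "finger_force": force on a finger pad.
Only numpy, scipy, OpenCV 4.12 (cv2) and the standard library are available. Lean on these libraries where they do the work, as an engineer would, in place of code of your own. Each camera call takes 0.05 s, during which the arm holds its last target. There are 200 camera calls.

## Task

A tall, full syrup bottle has been left out on the worktop in front of the two-stall bottle rack. Without gripping or lifting it, push it gently with the fingertips so that it slides upright across the worktop, without tipping, into the empty stall of the rack until it stands fully home against the back plate, then move clear. Leave everything else where it stands.

Things in the scene. Friction and masses are not known exactly. Their poses are not given: they have to be found in the camera images.
- bottle: The syrup bottle left out: round amber glass, paper label, steel cap, 220 mm tall, 60 mm in diameter up to 80 mm, tapering to a 26 mm wide neck (31 mm cap) above 140 mm; 0.35 to 0.7 kg. Origin: centre of its underside, z up. Loose on the bare worktop (z = 0). Pushed within about 35 mm of the worktop it slides; pushed higher it tips. A gripper body leaning over it would strike its upper part.
- rack: Fixed aluminium rack, two stalls side by side, open at the top and on the robot's side, no floor. Origin: on the worktop midway between the two standing places, which lie at y = +65 and -65 mm in its frame. Its x axis points into the stalls. Stalls are 80 mm wide, walls 50 mm high, from x = -22 mm (mouth) to the back plate; a 50 mm wide block parts them. Its yaw varies.
- rack_back (a point): Point on the worktop at the front face of the rack's back plate, midway between the stalls: x = +31 mm in the rack's frame. The plate is 70 mm high, 270 mm wide and 6 mm thick; the outer side walls are 10 mm thick.
- free_spot: Flat dark disc, 52 mm across and flush with the worktop (offers no resistance), marking the standing place of the empty stall, left or right. Origin: its centre, where the bottle's underside is centred when home, 1 mm short of touching the back plate. Axes parallel to the rack's: x towards the back plate.
- dredger: Aluminium sugar dredger, 135 mm tall, 62 mm in diameter, standing loose in the occupied stall. Origin: centre of its underside. Leave alone.
- nozzle: Steel piping nozzle, cone 55 mm tall, 44 mm wide at the foot, loose to the right of the rack's mouth. Origin: centre of its underside. Leave alone.
- bun: Round bun, 74 mm wide, 48 mm tall, loose, well to the left of the bottle. Origin: centre of its underside. Leave alone.
- bowl: Steel bowl, 120 mm wide, 55 mm tall, loose, left of the rack. Origin: centre of its underside. Leave alone.
- cup: White plastic cup, 70 mm wide, 80 mm tall, loose, right of the rack. Origin: centre of its underside. Leave alone.
- scraper: Flat spatula with a red handle lying on the worktop, well to the right of the bottle. Origin: under its middle. Leave alone.
- jam_jar: Jam jar, 72 mm wide, 90 mm tall, loose, behind the rack's back plate. Origin: centre of its underside. Leave alone.
There are look-alikes about, which are no part of the job. What is shaped like the bottle but green is not meant.

How it is judged:
By the outcome, as a careful person would: the job done as asked, in the order asked, and still so for the second after the job is handed in, with the robot touching nothing.
It also fails if it takes over 67 s, if anything falls off the work surface, if the arm or the gripper's body presses on something with over 40 N, if the wrist force passes 120 N, or if a joint passes its speed limit or range.

## Working session

There is one attempt and no reset: what is moved stays moved. The work goes in short steps, Python scripts to look and compute and a tool call to move; the robot and the scene stay as the last step left them, time stands still between calls to the robot, and variables do not carry over. Pictures are saved under pics/ and viewed, at most 10 in all, crops included, and the job is handed in when it is done.

Besides the shell and the picture viewer there is one more tool, called after "Call:" as name([rows], argument=value, ...), one row to a line, values as JSON. carry_out: Moves the arm, as the interface text tells. Its arguments: {"type":"object","properties":{"increments":{"type":"array","items":{"type":"object","properties":{"hand":{"type":"number"},"x":{"type":"number"},"y":{"type":"number"},"z":{"type":"number"},"rx":{"type":"number"},"ry":{"type":"number"},"rz":{"type":"number"}}}},"squeeze":{"type":"number"}},"required":["increments"]}

```bash
mkdir -p pics; cat > h.py <<'E'
import numpy as np, cv2
from station import telemetry, grab_frame, camera_info, manip, nets
from scipy.spatial.transform import Rotation as R
def cam(n):
    c=camera_info(n); A=np.array(c["attitude"],float)
    if A.shape!=(3,3): A=R.from_euler('xyz',A).as_matrix() if A.size==3 else R.from_quat(A).as_matrix()
    return np.array(c["intrinsics"]),np.array(c["eye"],float),A
def ray(n,u,v,z=0):
    K,e,A=cam(n); d=A@np.linalg.inv(K)@[u,v,1]; return e+d*(z-e[2])/d[2]
def cloud(n,D):
    K,e,A=cam(n); v,u=np.mgrid[:480,:640]
    P=np.stack([(u-K[0,2])/K[0,0]*D,(v-K[1,2])/K[1,1]*D,D],-1); return P@A.T+e
E
python3 - <<'E'
from h import *
for n in("scene","side"):
    I,D=grab_frame(n); cv2.imwrite(f"pics/{n}0.png",I[:,:,::-1]); np.savez(f"{n}0.npz",I=I,D=D)
    print(n,camera_info(n))
    for t in("bottle","free_spot","rack_back","rack","dredger","nozzle"):
        for r in nets.landmark_of(n,t)[:3]:
            p=r["pixel"]; print(t,round(r["p"],2),np.round(p),np.round(ray(n,p[1],p[0])[:2]))
E
```

```text
scene {'intrinsics': array([[490.94188103,   0.        , 326.27546128],
       [  0.        , 490.94188103, 237.75567907],
       [  0.        ,   0.        ,   1.        ]]), 'eye': array([ 900.31391714, -470.37033683,  900.62517669]), 'attitude': array([-2.57656053e+00, -1.20040452e-03,  6.38111015e-01])}
bottle 0.6 [288. 276.] [ 550. -170.]
free_spot 0.75 [275. 364.] [678. -37.]
rack_back 0.68 [258. 394.] [708.  34.]
rack 0.85 [252. 379.] [673.  27.]
dredger 0.84 [232. 396.] [675.  91.]
nozzle 0.76 [312. 314.] [ 646. -165.]
nozzle 0.49 [271. 363.] [671. -31.]
side {'intrinsics': array([[442.35055389,   0.        , 323.52398253],
       [  0.        , 442.35055389, 243.27952602],
       [  0.        ,   0.        ,   1.        ]]), 'eye': array([ 417.60363934, -579.20427758,  657.67671425]), 'attitude': array([-2.40844825, -0.00352497, -0.30066379])}
bottle 0.62 [308. 323.] [ 548. -161.]
bottle 0.56 [238. 303.] [559.  12.]
free_spot 0.8 [245. 366.] [674. -44.]
free_spot 0.21 [223. 357.] [679.  18.]
rack_back 0.68 [216. 374.] [720.  28.]
rack 0.87 [222. 354.] [674.  25.]
dredger 0.7 [204. 343.] [670.  83.]
nozzle 0.61 [299. 374.] [ 642. -169.]
nozzle 0.59 [244. 364.] [672. -39.]
```

View pics/scene0.png

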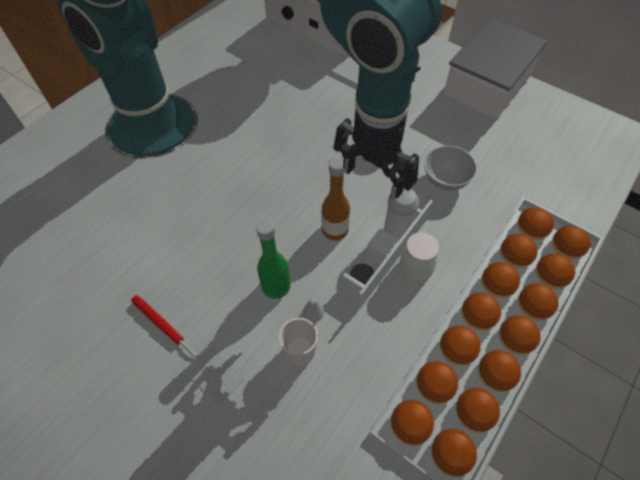

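View pics/side0.png

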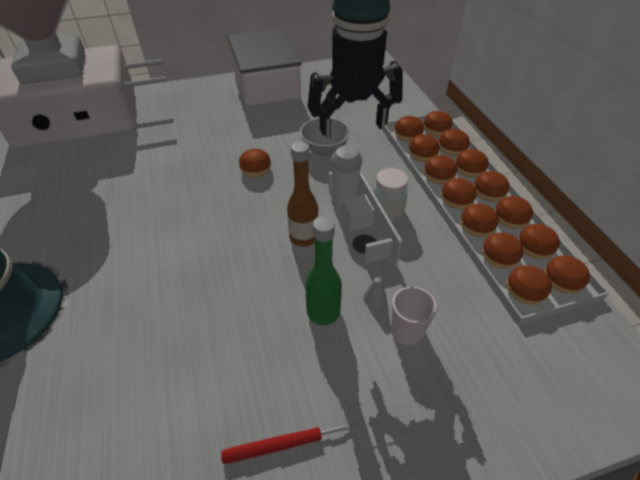

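The amber bottle is at scene (335,220) and side (303,225), the green look-alike at scene (273,275) and side (323,300), and the dredger at scene (402,210). The disc is at scene (362,272). By the description I choose the amber one. Next I measure and check it in a close crop.

```bash
python3 - <<'E'
from h import *
from scipy.optimize import least_squares
tiles=[]
for n in("scene","side"):
    z=np.load(n+"0.npz"); I,D=z["I"],z["D"]; P=cloud(n,D); eye=cam(n)[1]
    def near(c,r): return (D>0)&(np.hypot(P[...,0]-c[0],P[...,1]-c[1])<r)
    def circ(m,c0,r):
        q=P[m][:,:2]; s=least_squares(lambda c:np.hypot(*(q-c).T)-r,c0,loss='soft_l1',f_scale=2); return np.round(s.x,1),len(q),round(np.abs(s.fun).mean(),1)
    Z=P[...,2]
    print(n,"bottle",circ(near((559,12),45)&(Z>12)&(Z<78),[559,12],30))
    m=near((559,12),60)&(Z>205); print(" cap",P[m].mean(0).round(1),m.sum())
    print(" green",circ(near((550,-165),45)&(Z>12)&(Z<78),[550,-165],30))
    print(" dredger",circ(near((672,87),45)&(Z>55)&(Z<95),[672,87],31))
    H=cv2.cvtColor(I,cv2.COLOR_RGB2HSV)
    m=near((676,-40),35)&(Z<8)&(I.max(2)<60); print(" disc",P[m].mean(0).round(1),m.sum(), np.ptp(P[m],0) if m.any() else 0)
    # back plate top
    m=(D>0)&(Z>64)&(Z<76)&(P[...,0]>685)&(P[...,0]<735)&(P[...,1]>-130)&(P[...,1]<50)
    q=P[m]; 
    if len(q)>5:
        f=cv2.fitLine(q[:,:2].astype(np.float32),cv2.DIST_HUBER,0,.01,.01).ravel(); print(" plate",len(q),f.round(3),q.min(0).round(),q.max(0).round())
    # wall tops
    for a,b in((-110,-65),(-15,60)):
        m=(D>0)&(Z>44)&(Z<54)&(P[...,0]>640)&(P[...,0]<695)&(P[...,1]>a)&(P[...,1]<b); q=P[m]
        if len(q)>5: print(" wall",len(q),q.min(0).round(),q.max(0).round(),q.mean(0).round())
    m=near((645,-167),35)&(Z>8); print(" nozzle",P[m].mean(0).round() if m.any() else 0,m.sum())
    c=(310,150,130,140) if n=="scene" else (270,130,140,140)
    tiles.append(cv2.resize(I[c[1]:c[1]+140,c[0]:c[0]+130,::-1],(390,420),interpolation=cv2.INTER_CUBIC))
cv2.imwrite("pics/crop.png",np.hstack(tiles))
E
```

```text
scene bottle (array([562.4,  19.2]), 484, np.float64(0.7))
 cap [587.4  -1.3 290.6] 976
 green (array([ 547.1, -165.2]), 465, np.float64(0.5))
 dredger (array([676.3,  94.9]), 399, np.float64(2.3))
 disc [670.4 -35.6   1.2] 297 [39.98901647 41.73463838  7.97865898]
 plate 279 [ 5.00000e-03 -1.00000e+00  7.11203e+02 -3.10510e+01] [ 707. -108.   64.] [734.  50.  76.]
 wall 103 [656. -89.  44.] [694. -78.  54.] [675. -84.  49.]
 wall 424 [654.   1.  44.] [695.  53.  54.] [675.  24.  50.]
 nozzle [ 649. -173.   30.] 321
side bottle (array([562.6,  18.8]), 630, np.float64(0.7))
 cap [594.1  -2.5 314.8] 1947
 green (array([ 547.2, -165.5]), 784, np.float64(0.5))
 dredger (array([677.2,  93.7]), 479, np.float64(1.6))
 disc [669.1 -33.   -1.2] 273 [50.37372285 50.85926547  6.11158196]
 plate 285 [ 1.40000e-02  1.00000e+00  7.10239e+02 -3.64610e+01] [ 706. -109.   64.] [735.  49.  76.]
 wall 100 [655. -91.  44.] [695. -79.  50.] [675. -85.  47.]
 wall 366 [654.  -1.  44.] [695.  52.  51.] [674.  24.  48.]
 nozzle [ 640. -175.   29.] 397
```

View pics/crop.png

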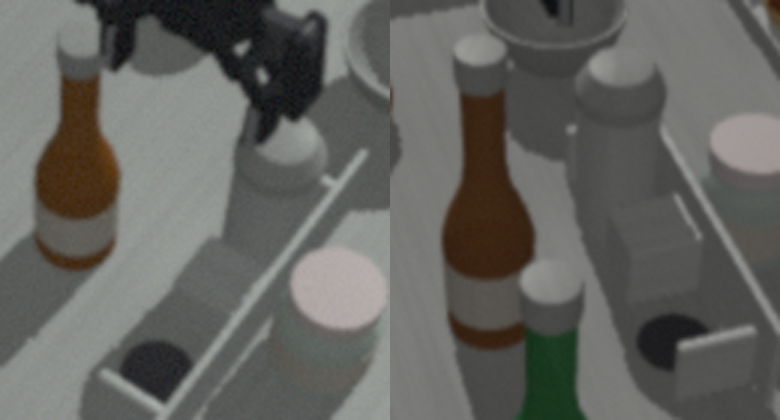

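The crop confirms it: amber bottle with paper label and steel cap at (562,19). The empty stall holds the dark disc, and its centre is about (677,-40). The rack's yaw is about 0.

Plan: tilt the tool back and use the partly open fingers as a cradle. Push diagonally to about (612,-40), then straight along +x.

```bash
cat >> h.py <<'E'
def go(pos,head,tilt,R0=None,p0=None):
    """increment (cm, rotvec) to TCP pos, tool x heading head (deg), body leaning back tilt deg"""
    s=telemetry.observe(); p0=np.array(s["eef_pos"]) if p0 is None else np.array(p0)
    R0=R.from_euler('xyz',s["orientation"]) if R0 is None else R0
    h,t=np.radians([head,tilt]); f=np.array([np.cos(h),np.sin(h),0]); up=np.array([0,0,1.])
    z=-up*np.cos(t)+f*np.sin(t); x=f*np.cos(t)+up*np.sin(t); y=np.cross(z,x)
    R1=R.from_matrix(np.c_[x,y,z]); Ra=R0.inv()
    return (Ra.apply(np.array(pos)-p0)/10).round(2),(Ra*R1).as_rotvec().round(3),R1
E
python3 - <<'E'
from h import *
s=telemetry.observe(); print(s["time_s"],s["eef_pos"],s["orientation"],s["gripper_width"])
print(R.from_euler('xyz',s["orientation"]).as_matrix().round(2))
for n in("side",):
    z=np.load(n+"0.npz"); P=cloud(n,z["D"]); print("bun",P[162,255].round(), "bowl",P[140,325].round())
a,b,R1=go((560,120,300),-48,35); print(a,b); print(go((500,88,300),-48,35)[:2])
print("then down from 300 to 15:",go((500,88,15),-48,35,R1,(500,88,300))[0])
E
```

```text
0.7 [ 6.50009389e+02 -2.15200004e-02  2.31308691e+02] [3.14153460e+00 1.58966128e-05 1.57074721e+00] 1.000059481260376
[[ 0.  1.  0.]
 [ 1. -0. -0.]
 [-0.  0. -1.]]
bun [510. 231.  40.] bowl [700. 310.   8.]
[12.   -9.   -6.87] [-0.73   0.28   2.315]
(array([  8.8 , -15.  ,  -6.87]), array([-0.73 ,  0.28 ,  2.315]))
then down from 300 to 15: [-16.35   0.    23.35]
```

```bash
sed -i 's/x=f\*np.cos(t)+up\*np.sin(t); y=/x=-f*np.cos(t)-up*np.sin(t); y=/' h.py
python3 - <<'E'
from h import *
a,b,R1=go((500,88,300),-48,35); print(a,b)
print("then down to 15:",go((500,88,15),-48,35,R1,(500,88,300))[0])
E
```

```text
[  8.8  -15.    -6.87] [-0.224 -0.583 -0.71 ]
then down to 15: [16.35  0.   23.35]
```

Call:
carry_out([
  {"hand": 0.45, "z": -4},
  {"hand": 0.45, "x": 4, "z": -6.9, "rx": -0.04, "ry": -0.1, "rz": -0.12},
  {"hand": 0.45, "x": 8.8, "y": -4, "z": -6.9, "rx": -0.08, "ry": -0.2, "rz": -0.24},
  {"hand": 0.45, "x": 8.8, "y": -8, "z": -6.9, "rx": -0.12, "ry": -0.3, "rz": -0.37},
  {"hand": 0.45, "x": 8.8, "y": -12, "z": -6.9, "rx": -0.15, "ry": -0.4, "rz": -0.48},
])

```text
$.increments[0]: bad value
```

```bash
python3 - <<'E'
from h import *
s=telemetry.observe(); print(s["joint_pos"],s["eef_pos"],s["orientation"],s["gripper_width"])
a,b,R1=go((500,88,300),-48,35); print(a,b)
E
```

```text
[-0.04300535  0.46747381 -0.01162361  1.60269682  0.00598819  1.07139961
 -0.05629852] [ 6.50009389e+02 -2.15200004e-02  2.31308691e+02] [3.14153460e+00 1.58966128e-05 1.57074721e+00] 1.000059481260376
[  8.8  -15.    -6.87] [-0.224 -0.583 -0.71 ]
```

Call:
carry_out([
  {"hand": 0.45, "x": 0, "y": 0, "z": -4, "rx": 0, "ry": 0, "rz": 0},
  {"hand": 0.45, "x": 4, "y": 0, "z": -6.9, "rx": -0.04, "ry": -0.1, "rz": -0.12},
  {"hand": 0.45, "x": 8.8, "y": -4, "z": -6.9, "rx": -0.08, "ry": -0.2, "rz": -0.24},
  {"hand": 0.45, "x": 8.8, "y": -8, "z": -6.9, "rx": -0.12, "ry": -0.3, "rz": -0.37},
  {"hand": 0.45, "x": 8.8, "y": -12, "z": -6.9, "rx": -0.15, "ry": -0.4, "rz": -0.48},
])

```text
time_s: 1.12
eef_pos: [544.6, 90.8, 300.9]
orientation: [3.077, 0.326, 1.947]
ft_force: [-0.7, 2.3, -0.0]
gripper_width: 0.452
finger_force: 0.0
```

```bash
python3 - <<'E'
from h import *
s=telemetry.observe(); print(s["joint_pos"],s["eef_pos"],s["orientation"],s["gripper_width"])
a,b,R1=go((500,88,300),-48,35); print(a,b)
E
```

```text
[-0.34770514  0.19803518 -0.07221402  1.85663092  0.39305004  1.06748832
 -0.21916214] [544.59278183  90.79110159 300.86664971] [3.07703916 0.32610805 1.94717395] 0.45155658442168767
[ 1.33 -4.22 -0.63] [-0.098 -0.271 -0.328]
```

Call:
carry_out([
  {"hand": 0.45, "x": 0.5, "y": -2, "z": -0.3, "rx": -0.04, "ry": -0.1, "rz": -0.12},
  {"hand": 0.45, "x": 1.3, "y": -4, "z": -0.6, "rx": -0.07, "ry": -0.2, "rz": -0.24},
  {"hand": 0.45, "x": 1.3, "y": -4, "z": -0.6, "rx": -0.1, "ry": -0.27, "rz": -0.33},
  {"hand": 0.45, "x": 1.3, "y": -4, "z": -0.6, "rx": -0.1, "ry": -0.27, "rz": -0.33},
  {"hand": 0.45, "x": 1.3, "y": -4, "z": -0.6, "rx": -0.1, "ry": -0.27, "rz": -0.33},
])

```text
time_s: 1.53
eef_pos: [500.8, 85.7, 298.9]
orientation: [-3.138, 0.608, 2.304]
ft_force: [-0.7, -0.3, 0.1]
gripper_width: 0.448
finger_force: 0.0
```

```bash
python3 - <<'E'
from h import *
s=telemetry.observe(); print(s["time_s"],s["joint_pos"],s["eef_pos"],s["gripper_width"])
print(go((500,88,300),-48,35)[:2]);print(go((500,88,15),-48,35)[:2])
E
```

```text
1.5333 [-0.46993675  0.10423671 -0.13523679  2.07052766  0.74221413  1.02604914
 -0.28840428] [500.79569291  85.73001117 298.85190878] 0.4482732183619117
(array([ 0.12,  0.09, -0.22]), array([-0.004, -0.003,  0.   ]))
(array([16.39,  0.19, 23.18]), array([-0.004, -0.003,  0.   ]))
```

Call:
carry_out([
  {"hand": 0.45, "x": 2.3, "y": 0, "z": 3.3, "rx": 0, "ry": 0, "rz": 0},
  {"hand": 0.45, "x": 4.6, "y": 0, "z": 6.5, "rx": 0, "ry": 0, "rz": 0},
  {"hand": 0.45, "x": 6.9, "y": 0.1, "z": 9.8, "rx": 0, "ry": 0, "rz": 0},
  {"hand": 0.45, "x": 9.2, "y": 0.1, "z": 13, "rx": 0, "ry": 0, "rz": 0},
  {"hand": 0.45, "x": 11.5, "y": 0.2, "z": 16.3, "rx": 0, "ry": 0, "rz": 0},
])

```text
time_s: 1.95
eef_pos: [503.7, 86.2, 98.8]
orientation: [3.14, 0.606, 2.292]
ft_force: [0.6, 0.3, -0.2]
gripper_width: 0.451
finger_force: 0.0
```

Call:
carry_out([
  {"hand": 0.45, "x": 1.5, "y": 0, "z": 2.2, "rx": 0, "ry": 0, "rz": 0},
  {"hand": 0.45, "x": 3.2, "y": 0, "z": 4.6, "rx": 0, "ry": 0, "rz": 0},
  {"hand": 0.45, "x": 4.3, "y": 0, "z": 6.1, "rx": 0, "ry": 0, "rz": 0},
  {"hand": 0.45, "x": 4.3, "y": 0, "z": 6.1, "rx": 0, "ry": 0, "rz": 0},
])

```text
time_s: 2.28
eef_pos: [501.4, 85.6, 21.9]
orientation: [-3.133, 0.606, 2.299]
ft_force: [-0.4, 0.3, -0.4]
gripper_width: 0.451
finger_force: 0.0
```

```bash
python3 - <<'E'
from h import *
s=telemetry.observe(); print(s["time_s"],s["eef_pos"],s["joint_pos"],s["ft_force"])
print(go((502,86,15),-48,35)[:2])
I,D=grab_frame("side"); I2,_=grab_frame("wrist"); cv2.imwrite("pics/a.png",np.hstack([cv2.resize(I[:,:,::-1][100:340,180:500],(400,300)),cv2.resize(I2[:,:,::-1],(400,300))]))
E
```

```text
2.2833 [501.36525698  85.61658007  21.91088662] [-0.58170594  0.61806116 -0.01629498  2.22146     1.26844004  0.64430749
 -1.04203978] [-0.39776606  0.32170748 -0.35974584]
(array([0.38, 0.08, 0.58]), array([-0.011, -0.005, -0.004]))
```

View pics/a.png

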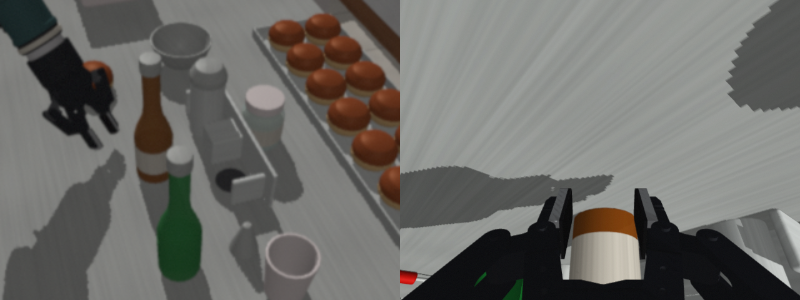

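The bottle (wrist view, column 605) sits centred between the fingers (columns 562 and 645), and everything is clear. I lower 6 mm and approach along the push line.

Call:
carry_out([
  {"hand": 0.45, "x": 0.3, "y": 0, "z": 0.5, "rx": 0, "ry": 0, "rz": 0},
  {"hand": 0.45, "x": -0.9, "y": 0, "z": 1.4, "rx": 0, "ry": 0, "rz": 0},
  {"hand": 0.45, "x": -2.1, "y": 0, "z": 2.2, "rx": 0, "ry": 0, "rz": 0},
  {"hand": 0.45, "x": -3.3, "y": 0, "z": 3.1, "rx": 0, "ry": 0, "rz": 0},
  {"hand": 0.45, "x": -3.3, "y": 0, "z": 3.1, "rx": 0, "ry": 0, "rz": 0},
])

```text
time_s: 2.8
eef_pos: [534.7, 48.9, 20.2]
orientation: [-3.141, 0.611, 2.29]
ft_force: [0.2, -0.3, 1.2]
gripper_width: 0.45
finger_force: 0.0
```

```bash
cat >> h.py <<'E'
def bot(n="scene"):
    from scipy.optimize import least_squares
    I,D=grab_frame(n); P=cloud(n,D); H=cv2.cvtColor(I,cv2.COLOR_RGB2HSV)
    m=(D>0)&(H[...,0]<22)&(H[...,1]>130)&(P[...,0]<720)&(P[...,2]>8)&(P[...,2]<200)&(P[...,0]>500)&(abs(P[...,1])<120)
    lo=m&(P[...,2]<78); q=P[lo][:,:2]; c0=P[m].mean(0)[:2]
    nk=m&(P[...,2]>145)
    s=least_squares(lambda c:np.hypot(*(q-c).T)-30,c0,loss='soft_l1',f_scale=2)
    return s.x.round(1),len(q),P[nk].mean(0).round(1)
E
python3 - <<'E'
from h import *
s=telemetry.observe(); print(s["time_s"],s["eef_pos"],s["ft_force"]); print(bot("scene"),bot("side"))
E
```

```text
2.8 [534.65657229  48.92397131  20.17232302] [ 0.17747921 -0.27248603  1.15317522]
(array([562.1,  19.7]), 90, array([569. ,  10.4, 169.3])) (array([562.7,  19. ]), 173, array([560. ,   8.3, 169.3]))
```

Call:
carry_out([
  {"hand": 0.45, "x": -0.1, "y": 0, "z": 0.5, "rx": 0, "ry": 0, "rz": 0},
  {"hand": 0.45, "x": -0.4, "y": 0, "z": 0.8, "rx": 0, "ry": 0, "rz": 0},
  {"hand": 0.45, "x": -0.7, "y": 0, "z": 1.0, "rx": 0, "ry": 0, "rz": 0},
  {"hand": 0.45, "x": -1.0, "y": 0, "z": 1.2, "rx": 0, "ry": 0, "rz": 0},
  {"hand": 0.45, "x": -1.4, "y": 0, "z": 1.5, "rx": 0, "ry": 0, "rz": 0},
])

```text
time_s: 3.32
eef_pos: [545.1, 39.1, 13.9]
orientation: [-3.14, 0.606, 2.299]
ft_force: [-4.3, 3.6, 4.7]
gripper_width: 0.458
finger_force: 3.0
```

```bash
python3 - <<'E'
from h import *
s=telemetry.observe(); print(s["eef_pos"],s["ft_force"]); print(bot("scene"),bot("side"))
E
```

```text
[545.14630006  39.11142022  13.94608248] [-4.34115849  3.6147539   4.72075411]
(array([563.3,  18.6]), 88, array([569.2,   9.4, 169.8])) (array([564.3,  17.5]), 167, array([562.3,   6.2, 169.3]))
```

Call:
carry_out([
  {"hand": 0.45, "x": -0.4, "y": 0, "z": 0.3, "rx": 0, "ry": 0, "rz": 0},
  {"hand": 0.45, "x": -0.8, "y": 0, "z": 0.55, "rx": 0, "ry": 0, "rz": 0},
  {"hand": 0.45, "x": -1.2, "y": 0, "z": 0.8, "rx": 0, "ry": 0, "rz": 0},
  {"hand": 0.45, "x": -1.6, "y": 0, "z": 1.1, "rx": 0, "ry": 0, "rz": 0},
  {"hand": 0.45, "x": -2.0, "y": 0, "z": 1.4, "rx": 0, "ry": 0, "rz": 0},
])

```text
time_s: 3.83
eef_pos: [561.6, 20.4, 14.0]
orientation: [-3.14, 0.606, 2.299]
ft_force: [-3.6, 3.3, 0.0]
gripper_width: 0.448
finger_force: 2.8
```

```bash
python3 - <<'E'
from h import *
s=telemetry.observe(); print(s["eef_pos"],s["ft_force"]); print(bot("scene"),bot("side"))
E
```

```text
[561.55191032  20.4362816   13.97458345] [-3.62187259e+00  3.25951015e+00  2.37309382e-03]
(array([ 5.796e+02, -3.000e-01]), 81, array([585.9,  -9.2, 169.6])) (array([ 5.793e+02, -1.000e-01]), 92, array([578.4, -13.8, 170.2]))
```

Call:
carry_out([
  {"hand": 0.45, "x": -0.4, "y": 0, "z": 0.3, "rx": 0, "ry": 0, "rz": 0},
  {"hand": 0.45, "x": -0.8, "y": 0, "z": 0.55, "rx": 0, "ry": 0, "rz": 0},
  {"hand": 0.45, "x": -1.2, "y": 0, "z": 0.85, "rx": 0, "ry": 0, "rz": 0},
  {"hand": 0.45, "x": -1.6, "y": 0, "z": 1.1, "rx": 0, "ry": 0, "rz": 0},
  {"hand": 0.45, "x": -2.0, "y": 0, "z": 1.4, "rx": 0, "ry": 0, "rz": 0},
])

```text
time_s: 4.35
eef_pos: [577.9, 1.7, 14.0]
orientation: [-3.139, 0.607, 2.298]
ft_force: [-3.6, 2.9, 1.8]
gripper_width: 0.449
finger_force: 2.8
```

Call:
carry_out([
  {"hand": 0.45, "x": -0.4, "y": 0, "z": 0.3, "rx": 0, "ry": 0, "rz": 0},
  {"hand": 0.45, "x": -0.8, "y": 0, "z": 0.55, "rx": 0, "ry": 0, "rz": 0},
  {"hand": 0.45, "x": -1.2, "y": 0, "z": 0.85, "rx": 0, "ry": 0, "rz": 0},
  {"hand": 0.45, "x": -1.6, "y": 0, "z": 1.1, "rx": 0, "ry": 0, "rz": 0},
  {"hand": 0.45, "x": -1.8, "y": 0, "z": 1.25, "rx": 0, "ry": 0, "rz": 0},
])

```text
time_s: 4.77
eef_pos: [592.7, -15.5, 14.2]
orientation: [-3.139, 0.608, 2.297]
ft_force: [-2.7, 2.4, -1.0]
gripper_width: 0.454
finger_force: 2.5
```

```bash
python3 - <<'E'
from h import *
s=telemetry.observe(); print(s["eef_pos"],s["ft_force"],s["joint_pos"]); b=bot("scene");print(b,bot("side"))
print("retreat/turn",go((520,-40,60),-20,35)[:2])
E
```

```text
[592.73608758 -15.50454721  14.18178358] [-2.69443275  2.44233079 -1.03580698] [-0.39255511  0.67100087  0.09638696  2.12146987  1.40044421  0.50244368
 -0.91031345]
(array([610.7, -36.2]), 84, array([617.5, -45.4, 169.1])) (array([611.1, -36.9]), 107, array([607.9, -47.8, 169.8]))
retreat/turn (array([-0.15, -7.07, -5.45]), array([-0.286, -0.003, -0.407]))
```

Call:
carry_out([
  {"hand": 0.45, "x": 1.0, "y": 0, "z": -0.8, "rx": 0, "ry": 0, "rz": 0},
  {"hand": 0.45, "x": 2.5, "y": 0, "z": -2, "rx": 0, "ry": 0, "rz": 0},
  {"hand": 0.45, "x": 4.1, "y": 0, "z": -3.2, "rx": 0, "ry": 0, "rz": 0},
  {"hand": 0.45, "x": 4.8, "y": 0, "z": -3.7, "rx": 0, "ry": 0, "rz": 0},
  {"hand": 0.45, "x": 4.8, "y": 0, "z": -3.7, "rx": 0, "ry": 0, "rz": 0},
])

```text
time_s: 5.28
eef_pos: [551.1, 33.0, 17.1]
orientation: [-3.139, 0.606, 2.302]
ft_force: [0.3, -1.3, 0.3]
gripper_width: 0.449
finger_force: 0.0
```

```bash
python3 - <<'E'
from h import *
s=telemetry.observe(); print(s["eef_pos"],s["ft_force"]); b=bot("scene");print(b)
print("turn",go((525,-32,18),-3,35)[:2])
E
```

```text
[551.10080817  32.96915609  17.09378335] [ 0.27047613 -1.29552695  0.33482741]
(array([610.9, -36.5]), 83, array([617.5, -46.1, 169.9]))
turn (array([-2.45, -6.24,  1.64]), array([-0.454, -0.004, -0.648]))
```

Call:
carry_out([
  {"hand": 0.45, "x": -0.35, "y": -0.9, "z": 0.1, "rx": -0.065, "ry": 0, "rz": -0.093},
  {"hand": 0.45, "x": -0.7, "y": -1.8, "z": 0.3, "rx": -0.13, "ry": 0, "rz": -0.185},
  {"hand": 0.45, "x": -1.05, "y": -2.7, "z": 0.5, "rx": -0.195, "ry": 0, "rz": -0.278},
  {"hand": 0.45, "x": -1.4, "y": -3.6, "z": 0.8, "rx": -0.26, "ry": 0, "rz": -0.37},
  {"hand": 0.45, "x": -1.75, "y": -4.5, "z": 1.1, "rx": -0.325, "ry": 0, "rz": -0.463},
])

```text
time_s: 5.75
eef_pos: [535.5, -12.2, 18.8]
orientation: [-3.138, 0.611, 2.74]
ft_force: [0.3, -0.3, -1.0]
gripper_width: 0.45
finger_force: 0.0
```

```bash
python3 - <<'E'
from h import *
s=telemetry.observe(); print(s["eef_pos"],s["joint_pos"])
print("turn",go((525,-32,16),-3,35)[:2])
E
```

```text
[535.46099395 -12.1928454   18.75852266] [-0.25732536  0.58562558  0.01293528  2.37409409  2.28687567  0.47275289
 -1.33378485]
turn (array([ 0.31, -2.23,  0.13]), array([-0.204, -0.   , -0.286]))
```

```bash
python3 - <<'E'
from h import *
print("turn",go((545,-33,15),-3,35)[:2])
E
```

```text
turn (array([-1.17, -1.54,  1.28]), array([-0.204, -0.   , -0.286]))
```

Call:
carry_out([
  {"hand": 0.45, "x": -0.4, "y": -0.5, "z": 0.4, "rx": -0.065, "ry": 0, "rz": -0.09},
  {"hand": 0.45, "x": -0.8, "y": -1.0, "z": 0.8, "rx": -0.13, "ry": 0, "rz": -0.18},
  {"hand": 0.45, "x": -1.1, "y": -1.5, "z": 1.2, "rx": -0.2, "ry": 0, "rz": -0.28},
  {"hand": 0.45, "x": -1.1, "y": -1.5, "z": 1.2, "rx": -0.2, "ry": 0, "rz": -0.28},
  {"hand": 0.45, "x": -1.1, "y": -1.5, "z": 1.2, "rx": -0.2, "ry": 0, "rz": -0.28},
])

```text
time_s: 6.17
eef_pos: [543.8, -36.5, 14.9]
orientation: [-3.142, 0.61, 3.071]
ft_force: [0.9, 0.1, -0.3]
gripper_width: 0.451
finger_force: 0.0
```

```bash
python3 - <<'E'
from h import *
s=telemetry.observe(); print(s["eef_pos"],s["joint_pos"],s["ft_force"])
p=np.array(s["eef_pos"]);print("to contact",go((575,-35.5,14.5),-3,35)[:2]); print("to home",go((647,-39.5,14.5),-3,35)[:2])
I,D=grab_frame("side"); I2,_=grab_frame("wrist"); cv2.imwrite("pics/b.png",np.hstack([cv2.resize(I[:,:,::-1][100:340,180:500],(400,300)),cv2.resize(I2[:,:,::-1],(400,300))]))
E
```

```text
[543.81678095 -36.51923227  14.91467029] [ 0.10300818  0.59713893 -0.14423847  2.38529627  2.87763089  0.46194245
 -1.35877981] [ 0.85055484  0.11815283 -0.32178003]
to contact (array([-2.52,  0.32,  1.81]), array([-0.011, -0.001, -0.015]))
to home (array([-8.43,  0.44,  5.94]), array([-0.011, -0.001, -0.015]))
```

View pics/b.png

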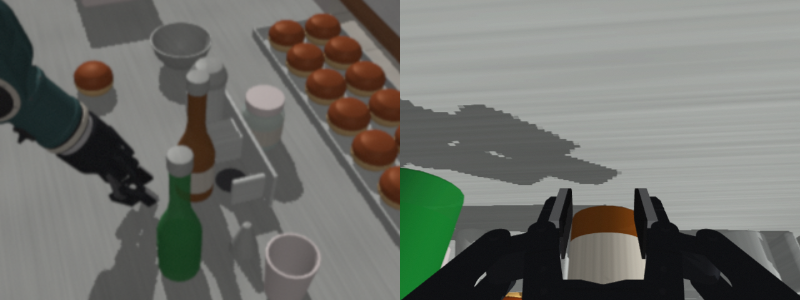

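Call:
carry_out([
  {"hand": 0.45, "x": -0.8, "y": 0.1, "z": 0.6, "rx": 0, "ry": 0, "rz": -0.01},
  {"hand": 0.45, "x": -1.6, "y": 0.2, "z": 1.15, "rx": 0, "ry": 0, "rz": -0.01},
  {"hand": 0.45, "x": -2.4, "y": 0.3, "z": 1.7, "rx": 0, "ry": 0, "rz": -0.01},
  {"hand": 0.45, "x": -2.8, "y": 0.3, "z": 2.0, "rx": 0, "ry": 0, "rz": -0.01},
  {"hand": 0.45, "x": -3.2, "y": 0.3, "z": 2.3, "rx": 0, "ry": 0, "rz": -0.01},
])

```text
time_s: 6.68
eef_pos: [583.0, -30.3, 13.9]
orientation: [-3.136, 0.607, 3.09]
ft_force: [-6.9, -1.4, 3.3]
gripper_width: 0.449
finger_force: 3.0
```

```bash
python3 - <<'E'
from h import *
s=telemetry.observe(); print(s["eef_pos"],s["ft_force"]); print(bot("scene"),bot("side"))
print("to home",go((649,-40,14),-2,35)[:2])
E
```

```text
[582.95647251 -30.28751566  13.91918438] [-6.88834893 -1.39658951  3.33264566]
(array([612.7, -36.2]), 87, array([618.1, -46.5, 169.1])) (array([613.7, -36.6]), 107, array([610. , -47.1, 169.5]))
to home (array([-5.42, -0.56,  3.79]), array([-0.015, -0.002, -0.014]))
```

Call:
carry_out([
  {"hand": 0.45, "x": -0.3, "y": -0.2, "z": 0.2, "rx": 0, "ry": 0, "rz": -0.01},
  {"hand": 0.45, "x": -0.7, "y": -0.4, "z": 0.5, "rx": 0, "ry": 0, "rz": -0.01},
  {"hand": 0.45, "x": -1.1, "y": -0.6, "z": 0.8, "rx": 0, "ry": 0, "rz": -0.01},
  {"hand": 0.45, "x": -1.5, "y": -0.6, "z": 1.05, "rx": 0, "ry": 0, "rz": -0.01},
  {"hand": 0.45, "x": -1.9, "y": -0.6, "z": 1.35, "rx": 0, "ry": 0, "rz": -0.01},
])

```text
time_s: 7.2
eef_pos: [606.1, -38.7, 13.8]
orientation: [-3.129, 0.608, 3.1]
ft_force: [-3.2, -0.8, -0.8]
gripper_width: 0.447
finger_force: 1.6
```

```bash
python3 - <<'E'
from h import *
s=telemetry.observe(); print(s["eef_pos"],s["ft_force"]); print(bot("scene"),bot("side"))
print("to home",go((649,-40,14),-2,35)[:2])
E
```

```text
[606.06467801 -38.69638811  13.76368882] [-3.15782825 -0.84598539 -0.84137179]
(array([633.3, -39.7]), 78, array([638.3, -50.3, 169. ])) (array([635.7, -40.4]), 162, array([632.7, -50.9, 169.9]))
to home (array([-3.4 ,  0.08,  2.42]), array([-0.016, -0.   , -0.005]))
```

Call:
carry_out([
  {"hand": 0.45, "x": -0.4, "y": 0, "z": 0.3, "rx": 0, "ry": 0, "rz": 0},
  {"hand": 0.45, "x": -0.8, "y": 0, "z": 0.55, "rx": 0, "ry": 0, "rz": 0},
  {"hand": 0.45, "x": -1.2, "y": 0, "z": 0.85, "rx": 0, "ry": 0, "rz": 0},
  {"hand": 0.45, "x": -1.6, "y": 0, "z": 1.1, "rx": 0, "ry": 0, "rz": 0},
  {"hand": 0.45, "x": -2.0, "y": 0, "z": 1.4, "rx": 0, "ry": 0, "rz": 0},
])

```text
time_s: 7.72
eef_pos: [630.6, -39.5, 14.0]
orientation: [-3.129, 0.609, 3.101]
ft_force: [-2.5, 0.3, -2.0]
gripper_width: 0.449
finger_force: 2.2
```

```bash
python3 - <<'E'
from h import *
s=telemetry.observe(); print(s["eef_pos"],s["ft_force"]); print(bot("scene"),bot("side"))
print("to home",go((649,-40,14),-2,35)[:2])
E
```

```text
[630.64839962 -39.49609946  13.96227825] [-2.49237745  0.33754076 -2.02438941]
(array([657.8, -40.4]), 56, array([662.6, -51.2, 169. ])) (array([660.6, -41.3]), 140, array([656.6, -51.3, 169.5]))
to home (array([-1.39,  0.04,  1.03]), array([-0.016, -0.   , -0.005]))
```

Call:
carry_out([
  {"hand": 0.45, "x": -0.3, "y": 0, "z": 0.2, "rx": 0, "ry": 0, "rz": 0},
  {"hand": 0.45, "x": -0.6, "y": 0, "z": 0.4, "rx": 0, "ry": 0, "rz": 0},
  {"hand": 0.45, "x": -0.85, "y": 0, "z": 0.6, "rx": 0, "ry": 0, "rz": 0},
  {"hand": 0.45, "x": -1.05, "y": 0, "z": 0.75, "rx": 0, "ry": 0, "rz": 0},
  {"hand": 0.45, "x": -1.2, "y": 0, "z": 0.85, "rx": 0, "ry": 0, "rz": 0},
])

```text
time_s: 8.23
eef_pos: [645.3, -40.2, 14.0]
orientation: [-3.129, 0.609, 3.101]
ft_force: [-4.5, 0.3, 0.5]
gripper_width: 0.451
finger_force: 2.4
```

Call:
carry_out([
  {"hand": 0.45, "x": -0.05, "y": 0, "z": 0.03, "rx": 0, "ry": 0, "rz": 0},
  {"hand": 0.45, "x": -0.1, "y": 0, "z": 0.07, "rx": 0, "ry": 0, "rz": 0},
])

```text
time_s: 8.4
eef_pos: [646.2, -40.2, 13.9]
orientation: [-3.129, 0.609, 3.101]
ft_force: [-5.5, 0.1, 2.4]
gripper_width: 0.455
finger_force: 2.7
```

```bash
python3 - <<'E'
from h import *
s=telemetry.observe(); print(s["eef_pos"],s["ft_force"]); print(bot("scene"),bot("side"))
E
```

```text
[646.19439631 -40.2241551   13.94301343] [-5.47600339  0.14752346  2.41518497]
(array([673.2, -41.2]), 51, array([678.5, -52. , 168.4])) (array([674. , -41.8]), 114, array([669.1, -52.3, 169.2]))
```

Creep on at about 1 mm per row, watching for the force rise against the back plate.

Call:
carry_out([
  {"hand": 0.45, "x": -0.08, "y": 0, "z": 0.06, "rx": 0, "ry": 0, "rz": 0},
  {"hand": 0.45, "x": -0.16, "y": 0, "z": 0.11, "rx": 0, "ry": 0, "rz": 0},
  {"hand": 0.45, "x": -0.16, "y": 0, "z": 0.11, "rx": 0, "ry": 0, "rz": 0},
])

```text
time_s: 8.75
eef_pos: [648.3, -40.4, 14.1]
orientation: [-3.129, 0.609, 3.101]
ft_force: [-4.0, -0.1, 0.7]
gripper_width: 0.454
finger_force: 2.1
```

Call:
carry_out([
  {"hand": 0.45, "x": -0.08, "y": 0, "z": 0.06, "rx": 0, "ry": 0, "rz": 0},
  {"hand": 0.45, "x": -0.12, "y": 0, "z": 0.09, "rx": 0, "ry": 0, "rz": 0},
  {"hand": 0.45, "x": -0.12, "y": 0, "z": 0.09, "rx": 0, "ry": 0, "rz": 0},
])

```text
time_s: 9.0
eef_pos: [649.7, -40.4, 14.0]
orientation: [-3.129, 0.609, 3.101]
ft_force: [-5.2, 0.3, 0.9]
gripper_width: 0.447
finger_force: 2.4
```

```bash
python3 - <<'E'
from h import *
s=telemetry.observe(); print(s["eef_pos"],s["ft_force"]); print(bot("scene"),bot("side"))
E
```

```text
[649.72317991 -40.41576602  13.99401016] [-5.2151307   0.34754205  0.85110493]
(array([677.1, -41.3]), 42, array([682.3, -51.9, 168.7])) (array([677.6, -42.2]), 109, array([672.6, -52.5, 169.6]))
```

No force rise yet, so I creep further.

Call:
carry_out([
  {"hand": 0.45, "x": -0.06, "y": 0, "z": 0.04, "rx": 0, "ry": 0, "rz": 0},
  {"hand": 0.45, "x": -0.12, "y": 0, "z": 0.08, "rx": 0, "ry": 0, "rz": 0},
  {"hand": 0.45, "x": -0.12, "y": 0, "z": 0.08, "rx": 0, "ry": 0, "rz": 0},
])

```text
time_s: 9.35
eef_pos: [650.1, -40.4, 13.6]
orientation: [-3.13, 0.607, 3.101]
ft_force: [-9.1, 0.5, 6.3]
gripper_width: 0.447
finger_force: 4.7
```

Call:
carry_out([
  {"hand": 0.45, "x": -0.06, "y": 0, "z": 0.04, "rx": 0, "ry": 0, "rz": 0},
  {"hand": 0.45, "x": -0.1, "y": 0, "z": 0.07, "rx": 0, "ry": 0, "rz": 0},
  {"hand": 0.45, "x": -0.1, "y": 0, "z": 0.07, "rx": 0, "ry": 0, "rz": 0},
])

```text
time_s: 9.6
eef_pos: [650.3, -40.4, 13.4]
orientation: [-3.13, 0.606, 3.101]
ft_force: [-12.6, 0.1, 8.6]
gripper_width: 0.45
finger_force: 6.9
```

```bash
python3 - <<'E'
from h import *
s=telemetry.observe(); print(s["eef_pos"],s["ft_force"]); print(bot("scene"),bot("side"))
E
```

```text
[650.34970605 -40.44088578  13.40522003] [-12.60824103   0.07106661   8.63771435]
(array([677. , -41.4]), 49, array([682.1, -52.1, 168.8])) (array([677.9, -42. ]), 111, array([672.8, -52.5, 169.6]))
```

The force rose to 12 N and the bottle has stopped, so it is home against the plate. I withdraw straight back, then up.

Call:
carry_out([
  {"hand": 0.45, "x": 0.4, "y": 0, "z": -0.3, "rx": 0, "ry": 0, "rz": 0},
  {"hand": 0.45, "x": 1.3, "y": 0, "z": -1.0, "rx": 0, "ry": 0, "rz": 0},
  {"hand": 0.45, "x": 2.7, "y": 0, "z": -2.0, "rx": 0, "ry": 0, "rz": 0},
  {"hand": 0.45, "x": 4.5, "y": 0, "z": -3.3, "rx": 0, "ry": 0, "rz": 0},
  {"hand": 0.45, "x": 6.3, "y": 0, "z": -4.6, "rx": 0, "ry": 0, "rz": 0},
])

```text
time_s: 10.12
eef_pos: [575.9, -37.0, 16.9]
orientation: [-3.129, 0.614, 3.101]
ft_force: [-0.8, 0.0, 0.1]
gripper_width: 0.449
finger_force: 0.0
```

Call:
carry_out([
  {"hand": 0.45, "x": 0.5, "y": 0, "z": -1.5, "rx": 0, "ry": 0, "rz": 0},
  {"hand": 0.45, "x": -0.7, "y": 0, "z": -3.7, "rx": 0, "ry": 0, "rz": 0},
  {"hand": 0.45, "x": -2.2, "y": 0, "z": -6, "rx": 0, "ry": 0, "rz": 0},
  {"hand": 0.45, "x": -3.3, "y": 0, "z": -7.5, "rx": 0, "ry": 0, "rz": 0},
  {"hand": 0.45, "x": -3.3, "y": 0, "z": -7.5, "rx": 0, "ry": 0, "rz": 0},
])

```text
time_s: 10.53
eef_pos: [562.8, -35.6, 101.5]
orientation: [-3.129, 0.62, 3.101]
ft_force: [0.6, 0.2, 0.1]
gripper_width: 0.453
finger_force: 0.0
```

```bash
python3 - <<'E'
from h import *
s=telemetry.observe(); print(s["eef_pos"],s["ft_force"],s["time_s"]); print(bot("scene"),bot("side"))
I,D=grab_frame("side");J,_=grab_frame("scene"); cv2.imwrite("pics/c.png",np.hstack([cv2.resize(x[:,:,::-1][100:400,180:500],(400,375)) for x in (I,J)]))
E
```

```text
[562.80425189 -35.56922872 101.54800197] [0.56269299 0.15043327 0.14524484] 10.5333
(array([676.9, -41.4]), 47, array([682.4, -52. , 168.6])) (array([677.6, -41.9]), 136, array([672.6, -52.5, 169.8]))
```

View pics/c.png

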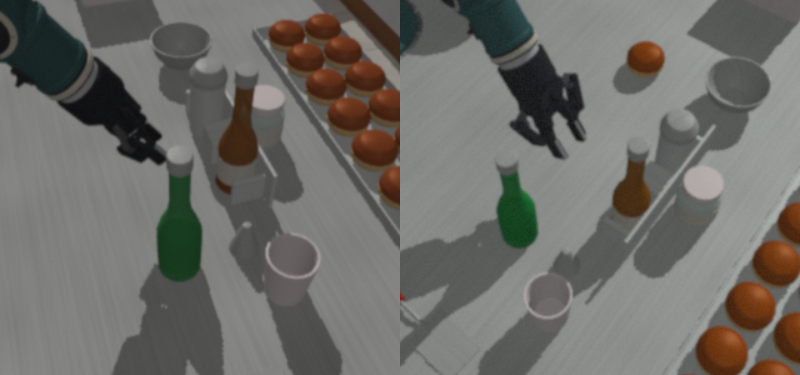

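The amber bottle stands upright in the stall against the plate, at side crop (237,170). The green bottle, nozzle, cup and the rest look undisturbed, and the gripper is clear. I'm handing the job in.

```bash
python3 -c "
from station import manip; print(manip.sign_off())"
```

```text
the job is handed in; nothing more can be done
None
```

The amber syrup bottle was pushed upright into the empty stall until it met the back plate (measured at about (677, -42) mm), nothing else looked disturbed in the last pictures, the gripper is clear, and the job was handed in at about 11 s.

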